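# Load a smear carrier under the reader's spring clip

## Task

Load the blood-smear carrier into the slide reader with the fingertips, without picking it up. Hold the thumb bar of the spring clip down with one fingertip so that the clip's nose lifts, and with the other fingertip push the flat carrier along the slideway beneath the nose until it is fully home against the stop, keeping the bar down all the way; then let go, so that the clip springs back onto the carrier, and leave everything else on the bench where it stands.

Things in the scene. Friction and masses are not known exactly. Their poses are not given: they have to be found in the camera images.
- stage: Fixed loading stage: grey base 290 x 205 mm, 12 mm high (x -170..+120, y -120..+85 mm), with a raised aluminium slideway (flat top 25 mm above bench, y -45..+50) and a white housing 52 mm high at the far end (x 61..119). Origin: at bench height under the slideway's centre line. x: along the slideway to the stop (push direction), y: left across it, z up.
- lane_mouth (a point): Centre of the guided lane's mouth, on the slideway: x = -75, y = 0, z = 25 mm in the stage frame. From here to the stop two steel rails 5 mm high leave a lane 50 mm wide; from here back to x = -95 mm they flare open by 5 mm a side. Three hinge lugs of the clip (8 x 8 mm, tops 39 mm above the bench) stand at y = +40 mm, at x = -145, -45 and +32 mm.
- stop_face (a point): Foot of the stop's face, on the lane's centre line: x = +50, y = 0, z = 25 mm in the stage frame; axes as the stage. The stop is a dark steel bar across the lane's end, 12 mm higher than the slideway.
- carrier: Smear carrier: flat black plastic plate 80 mm long (x), 46 mm wide (y), 10 mm thick (z), about 70 g, with a glass slide let into its top. Its front half starts in the lane, short of the nose. Origin: centre of its underside; x points roughly along the stage's x. Fully home, its front edge touches the stop and its origin is 40 mm short of the stop face.
- clip (a joint): Angle (rad) of the sprung steel clip, which rocks about an axis along the stage's x at y = +40 mm, 34 mm above the bench. 0: at rest, nose 6 mm above the slideway, blocking the carrier. Grows as the thumb bar is pressed; 0.16 just frees the carrier, so hold it well beyond, 0.2 to 0.36 (the end stop). Let go on a carrier it rests at 0.15. Pressing takes about 4 N at mid travel, 5 N at the end.
- thumb_bar (a point): Middle of the top line of the clip's round steel thumb bar, 10 mm thick, 140 mm long, along the stage's x from -155 to -15 mm, at y = +66 mm. Its top is 12 mm above the slideway at rest, 7 mm when pressed to 0.2, 3 mm at the end stop: then a tip on it is level with the carrier's edge. It may be pressed, and a fingertip may slide, anywhere along it.
- clip_nose (a point): Middle of the underside of the clip's nose (14 mm along x, 10 mm along y): x = +15, y = +10 mm in the stage frame, 31 mm above the bench at rest; rises as the bar is pressed. An arm across from the clip's axis carries it; its top is 41 mm above the bench at rest.
- oil_bottle: Bystander: small amber bottle, 26 mm across, 58 mm tall, on the base deck right of the slideway. Origin: centre of underside.
- slide_box: Bystander: white and grey plastic slide box 87 x 36 x 30 mm, on the base deck right of the slideway. Origin: centre of underside.
- bowl: Bystander: steel bowl, 110 mm across, 45 mm high, on the bench at the left. Origin: centre of underside.
- stain_bottle: Bystander: amber bottle with white cap, 56 mm across, 120 mm tall, on the bench at the left. Origin: centre of underside.
- swab_jar: Bystander: clear jar with steel lid, 72 mm across, 90 mm tall, on the bench at the right. Origin: centre of underside.
- feed_cup: Bystander: white plastic cup, 72 mm across, 50 mm tall, on the bench at the right. Origin: centre of underside.
- brush: Bystander: cleaning brush lying on the bench at the left. Origin: under its middle.
Not all that is in view belongs to the job. What is shaped like the carrier but purple is not meant.

How it is judged:
By the outcome, as a careful person would: the job done as asked, in the order asked, and still so for the second after the job is handed in, with the robot touching nothing.
It also fails if it takes over 38 s, if anything falls off the work surface, if the arm or the gripper's body presses on something with over 40 N, if the wrist force passes 120 N, or if a joint passes its speed limit or range.

## Robot

A 6-joint arm with a two-finger parallel gripper is mounted at the origin on the work surface. World frame = base frame: x ahead of the robot, y to its left, z up, the work surface at z = 0. Lengths are in m, angles in rad, forces in N, time in s.
With the tool pointing down it reaches from about 0.4 to 0.825 m from the base axis. Payload 7 kg.
Tool frame: the origin (TCP) lies on the centre line of the jaws, within the pads' length; the fingertips stand tip_reach ahead of it and the grasp point (between the pads) is the TCP (tip_reach is the distance from the TCP to the fingertips, in m); z points along the fingers, y is the line along which they close (so a half turn about z gives the same grasp; the last joint's range is limited). The gripper opens to 88 mm and grips with 3 to 60 N. Pads are 19 mm wide; open, the fingers measure 130 mm over their backs; the gripper's body (78 mm by 193 mm) begins 47 mm behind the grasp point.
Start: joints at [1.479, 0.359, 0.012, 0, -1.224, -0.288], TCP at [0.25, 0.627, 0.246] pointing down, gripper open.
Joint ranges: [-3.07, 3.07], [-1.43, 2.12], [-1.02, 1.25], [-3.03, 1.67], [-3.05, -0], [-3.03, 3.03]. Speed limits (rad/s): [2.39, 2.39, 3.01, 3.14, 3.14, 3.14].

## Interface

Orientations are given as [roll, pitch, yaw] about the fixed x, y, z axes, in that order (R = Rz(yaw) Ry(pitch) Rx(roll)).
In Python, from station import get_state, grab_frame, calibration, job_done, find_in, mark_of, tip_reach gives the robot as it stands.
- The arm moves only by the shell command python3 -m handwheel 'ROWS' [OPENING] [FORCE]. ROWS is JSON, a list of rows, each an object with "delta_pos": the shift along the world's x, y, z in units of 30 mm (1.0 is 30 mm), a list of three; "dr": the turn, a rotation vector about the world's x, y, z in degrees, a list of three. In form: [{"delta_pos": [tx, ty, tz], "dr": [rx, ry, rz]}, ...]. A call has 1 to 10 rows; each row shifts and turns the commanded pose from where the row before left it; what a row does not reach is not made up. A row lasts 1/10 s, in which the tool goes at most 50 mm and 8.59 degrees, less where a joint would pass 70% of its speed; a pose out of reach is approached as far as the arm can. A call is refused whole if a number of a shift passes 1 or a number of a turn 8.59, either way. A call with a gripper value outside its range is refused whole. OPENING is the closure, from -1 (fully open) to 1 (shut), set as the call begins (- or left out, the last holds). The fingers move at their own pace and stop on an object; FORCE is the grip in N (left out, the last holds). Time passes only in rows, so rows that do not move let the fingers close. It gives the time, the measured TCP pose, the force, the opening and the grip force at its end, in the units of the state.
- get_state(): the state, without advancing time (a new reading comes with each control period).
- grab_frame(name): name is "scene" or "top" or "wrist"; returns the picture (420x560x3 uint8, red, green, blue); there is no depth.
- calibration(name): a dict with "fx", "fy", "cx", "cy" (pixels), "k1" (the pictures are not rectified: a ray, as slopes to the right and down, at radius r is drawn at 1 + k1 r^2 times it, then the intrinsics apply), "extrinsics" (4x4, takes a point from world to camera coordinates). Camera axes: x right, y down, z forward; pixel columns grow to the right and rows downward; lengths in m; the calibration is good to about 2 mm. A picture is of the moment at which its call begins: read the wrist's pose just before it. calibration takes no time and is no camera call; for the wrist camera it gives the pose at the moment of the call.
- job_done(): hands the job in; it is judged then, once.
Trained networks look in the newest picture that a camera, given by its name, has taken for a name from the list of things; names that differ only in an ending like _2 or _b are one class to them, and where a whole thing is asked for, a point or a joint stands for the part that bears it (a point fixed in the world has none). Each returns a list of dicts, best first, with "conf" (0 to 1); they miss things now and then, are a little off and sometimes report something else, mostly with a low value. They report only what shows in the picture. A call takes as long as a camera call. They do not tell look-alikes from the thing itself.
- find_in(camera, query): "location" ([column, row] in pixels, amid what is visible of it).
- mark_of(camera, query): "location" ([column, row] in pixels: a listed point, or the origin of a listed thing).
The state is a dict: "t": time; "q": joint angles; "qd": joint speeds; "joint_efforts": joint torques, N m; "eef_pos": TCP position; "ee_rot": TCP orientation; "force": force on the tool from outside, world axes, zero at the start; "moment": the same for the moment, N m; "width": finger opening in m; "gripper_force": force on a finger pad.
Only numpy, scipy, OpenCV 4.12 (cv2) and the standard library are available. Lean on these libraries where they do the work, as an engineer would, in place of code of your own. Each camera call takes 0.05 s, during which the arm holds its last target. There are 200 camera calls.

## Working session

There is one attempt and no reset: what is moved stays moved. The work goes in short steps, Python scripts to look and compute and a shell command to move; the robot and the scene stay as the last step left them, time stands still between calls to the robot, and variables do not carry over. Pictures are saved under pics/ and viewed, at most 10 in all, crops included, and the job is handed in when it is done.

```bash
ls; mkdir -p pics
cat > h.py <<'E'
import numpy as np, cv2
from station import *
def ray(c,px):
    k=calibration(c); u=(px[0]-k['cx'])/k['fx']; v=(px[1]-k['cy'])/k['fy']
    x,y=u,v
    for _ in range(20):
        s=1+k['k1']*(x*x+y*y); x,y=u/s,v/s
    E=np.array(k['extrinsics']); R,t=E[:3,:3],E[:3,3]
    return -R.T@t, R.T@np.array([x,y,1.])
def at(c,px,z):
    o,d=ray(c,px); return o+d*(z-o[2])/d[2]
def proj(c,P):
    k=calibration(c);E=np.array(k['extrinsics']);p=E[:3,:3]@np.array(P)+E[:3,3]
    x,y=p[:2]/p[2]; s=1+k['k1']*(x*x+y*y)
    return k['fx']*x*s+k['cx'],k['fy']*y*s+k['cy']
def save(n,im): cv2.imwrite('pics/'+n+'.png',im[:,:,::-1])
E
python3 - <<'E'
from h import *
s=get_state();print(s,tip_reach)
a=grab_frame('top');b=grab_frame('scene')
save('top',a);save('scene',b)
H={'lane_mouth':.025,'stop_face':.025,'thumb_bar':.037,'clip_nose':.031,'carrier':.025,'stage':0,'slide_box':.012,'oil_bottle':.012}
for c in('top','scene'):
    print(c,np.round(at(c,(280,210),0)-0,3),np.round(ray(c,(280,210))[0],3))
    for q in H:
        print(q,[(np.round(m['location']),round(m['conf'],2),np.round(at(c,m['location'],H[q])[:2],4)) for m in mark_of(c,q)[:3]])
E
```

```text
pics
{'t': 0.0, 'q': array([ 1.47908374e+00,  3.59377585e-01,  1.10533619e-02, -3.83188887e-04,
       -1.22408515e+00, -2.88116871e-01]), 'qd': array([-0.00049404, -0.00032907,  0.00023055,  0.00126732,  0.00050085,
       -0.00024014]), 'joint_efforts': array([-8.58264157e-04, -5.82719421e+01,  2.93044227e+01,  6.99798077e+00,
        6.82516897e-03, -1.62788510e-04]), 'eef_pos': array([0.25009546, 0.62646048, 0.24462032]), 'ee_rot': array([ 3.13994373e+00, -1.13017679e-04, -3.79959861e-01]), 'force': array([ 0.38560656, -0.0646463 ,  0.11389745]), 'moment': array([-0.0268556 , -0.00893784,  0.03601756]), 'gripper_force': 0.0, 'width': 0.08787486895879337} 0.019
top [ 0.544 -0.029  0.   ] [ 0.255 -0.038  1.642]
lane_mouth [(array([285., 194.]), 0.85, array([ 0.5921, -0.0459]))]
stop_face [(array([288., 159.]), 0.81, array([ 0.7062, -0.0559])), (array([405., 158.]), 0.49, array([ 0.7053, -0.4343])), (array([313., 204.]), 0.4, array([ 0.558 , -0.1348]))]
thumb_bar [(array([263., 195.]), 0.82, array([0.5855, 0.0244]))]
clip_nose []
carrier [(array([257., 258.]), 0.93, array([0.3868, 0
[... 359 characters left out ...]
0.767]
lane_mouth [(array([264., 237.]), 0.89, array([ 0.5866, -0.0381]))]
stop_face [(array([239., 268.]), 0.87, array([ 0.7028, -0.0581]))]
thumb_bar [(array([287., 235.]), 0.77, array([0.5731, 0.0173])), (array([247., 260.]), 0.2, array([ 0.6833, -0.0454]))]
clip_nose []
carrier [(array([311., 206.]), 0.91, array([0.4287, 0.0411])), (array([261., 238.]), 0.79, array([ 0.59  , -0.0448])), (array([332., 251.]), 0.57, array([0.5791, 0.1331]))]
stage [(array([247., 263.]), 0.76, array([ 0.6602, -0.0541]))]
slide_box [(array([231., 227.]), 0.91, array([ 0.5619, -0.1362])), (array([237., 270.]), 0.7, array([ 0.6987, -0.0647]))]
oil_bottle [(array([210., 247.]), 0.51, array([ 0.6496, -0.1566]))]
```

View pics/top.png

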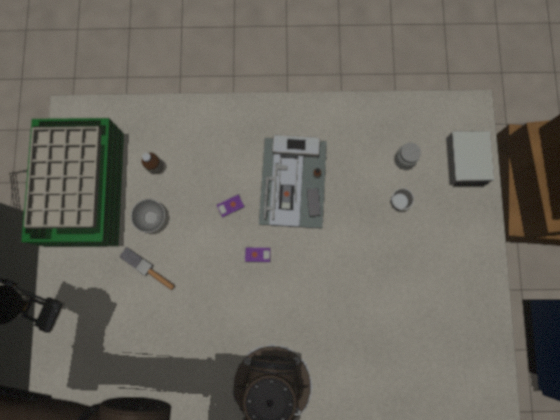

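View pics/scene.png

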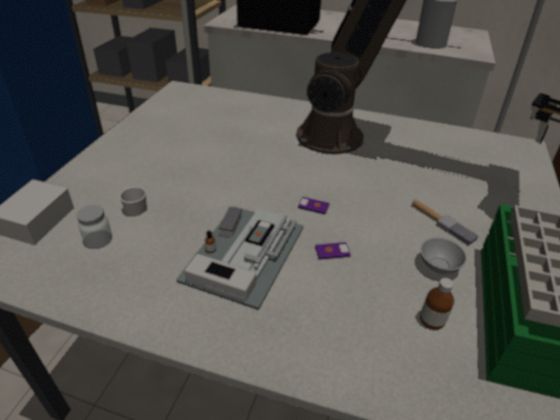

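Candidates in the top view: purple plates at (257,255) and (231,205), and the black carrier in the lane at (286,196). By the description it is the black one. I'll move above the stage for a close check.

```bash
python3 -m handwheel '[{"delta_pos":[0.48,-0.98,0],"dr":[0,0,1.7]},{"delta_pos":[0.48,-0.98,0],"dr":[0,0,1.7]},{"delta_pos":[0.48,-0.98,0],"dr":[0,0,1.7]},{"delta_pos":[0.48,-0.98,0],"dr":[0,0,1.7]},{"delta_pos":[0.48,-0.98,0],"dr":[0,0,1.7]},{"delta_pos":[0.48,-0.98,0],"dr":[0,0,1.7]},{"delta_pos":[0.48,-0.98,0],"dr":[0,0,1.7]},{"delta_pos":[0.48,-0.98,0],"dr":[0,0,1.7]},{"delta_pos":[0.48,-0.98,0],"dr":[0,0,1.7]},{"delta_pos":[0.48,-0.98,0],"dr":[0,0,1.7]}]'
python3 -m handwheel '[{"delta_pos":[0.48,-0.98,0],"dr":[0,0,0]},{"delta_pos":[0.48,-0.98,0],"dr":[0,0,0]},{"delta_pos":[0.48,-0.98,0],"dr":[0,0,0]},{"delta_pos":[0.48,-0.98,0],"dr":[0,0,0]},{"delta_pos":[0.48,-0.98,0],"dr":[0,0,0]},{"delta_pos":[0.48,-0.98,0],"dr":[0,0,0]},{"delta_pos":[0.48,-0.98,0],"dr":[0,0,0]},{"delta_pos":[0.48,-0.98,0],"dr":[0,0,0]},{"delta_pos":[0.48,-0.98,0],"dr":[0,0,0]},{"delta_pos":[0.48,-0.98,0],"dr":[0,0,0]}]' -0.02
python3 -m handwheel '[{"delta_pos":[0.2,-0.98,0],"dr":[0,0,0]},{"delta_pos":[0,-0.98,0],"dr":[0,0,0]},{"delta_pos":[0,0,0],"dr":[0,0,0]},{"delta_pos":[0,0,0],"dr":[0,0,0]}]'
python3 - <<'E'
from h import *
s=get_state();print(s['t'],s['eef_pos'],s['ee_rot'],s['force'],s['width'])
a=grab_frame('wrist');save('w1',a)
print(np.round(ray('wrist',(280,210)),3))
H={'lane_mouth':.025,'stop_face':.025,'thumb_bar':.037,'clip_nose':.031,'carrier':.025,'stage':0}
for q in H:
    print(q,[(np.round(m['location'],1),round(m['conf'],2),np.round(at('wrist',m['location'],H[q])[:2],4)) for m in mark_of('wrist',q)[:3]])
E
```

```text
t: 1.9
eef_pos: [0.3947, 0.3317, 0.2458]
ee_rot: [-3.141, -0.0, -0.082]
force: [-0.0, 0.1, -0.0]
width: 0.0877
gripper_force: 0.0
t: 2.9
eef_pos: [0.5387, 0.0376, 0.2458]
ee_rot: [-3.141, -0.001, -0.083]
force: [-0.3, 0.0, 0.9]
width: 0.0449
gripper_force: 0.0
t: 3.3
eef_pos: [0.5442, -0.0205, 0.2456]
ee_rot: [-3.141, -0.0, -0.085]
force: [-0.4, 0.4, 1.0]
width: 0.0445
gripper_force: 0.0
3.3 [ 0.54424723 -0.02051335  0.24562378] [-3.14148708e+00 -1.44177087e-04 -8.47153572e-02] [-0.36994456  0.37898124  0.97505099] 0.04452210721013612
[[ 0.619 -0.026  0.385]
 [-0.278  0.013 -0.961]]
lane_mouth []
stop_face [(array([303. ,   4.3]), 0.9, array([ 0.7094, -0.057 ]))]
thumb_bar [(array([241.8, 151.4]), 0.74, array([0.5804, 0.0121]))]
clip_nose [(array([297.8,  44. ]), 0.96, array([ 0.6742, -0.0492]))]
carrier [(array([303.9, 151.3]), 0.72, array([ 0.574 , -0.0489])), (array([142., 177.]), 0.7, array([0.5618, 0.1193])), (array([237.4, 301.7]), 0.51, array([0.4098, 0.0371]))]
stage [(array([303.4,  63.3]), 0.91, array([ 0.6601, -0.0559])), (array([387.1, 152.1]), 0.68, array([ 0.563 , -0.1407]))]
```

View pics/w1.png

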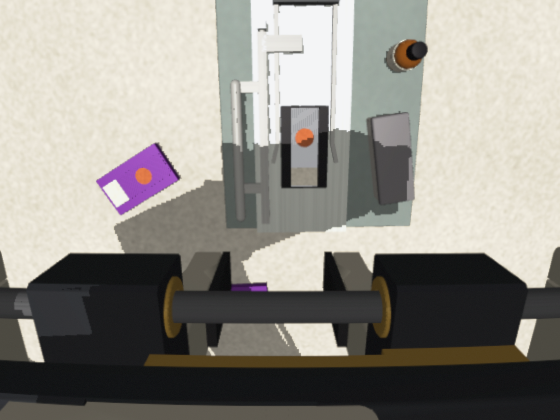

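The wrist view shows the black carrier with its inlaid glass at (304,147), tail edge at about row 188. The bar runs (236,82)–(240,220), the nose is at (298,44), and a purple look-alike lies outside the stage at (138,180). Next is the close crop.

Run:
```python
from h import *
a=cv2.imread('pics/w1.png')[0:240,200:430]
cv2.imwrite('pics/c1.png',cv2.resize(a,None,fx=2.5,fy=2.5,interpolation=cv2.INTER_CUBIC))
from scipy.optimize import least_squares
S=np.array([[-170,85,12],[-170,-120,12],[50,0,25],[15,10,31],[-85,66,37]])/1e3
px=np.array([[225,228],[412,227],[303,4.3],[297.8,44],[241.8,151.4]])
def W(p,S): c,s=np.cos(p[2]),np.sin(p[2]); return np.c_[p[0]+c*S[:,0]-s*S[:,1],p[1]+s*S[:,0]+c*S[:,1],S[:,2]]
f=lambda p:np.concatenate([np.array(proj('wrist',w))-q for w,q in zip(W(p,S),px)])
r=least_squares(f,[.66,-.055,-.085],loss='soft_l1');print(r.x,np.round(f(r.x).reshape(-1,2),1))
c,s=np.cos(r.x[2]),np.sin(r.x[2])
def st(px,z):
    d=at('wrist',px,z)[:2]-r.x[:2]; return np.round([c*d[0]+s*d[1],-s*d[0]+c*d[1]],4)
for q in [(280,188),(328,188)]: print('tail',st(q,.035))
for q in [(282,105),(328,106)]: print('front',st(q,.035))
for q in [(236,80),(240,221)]: print('bar ends',st(q,.035))
print('tcp stage',c*(.54425-r.x[0])+s*(-.0205-r.x[1]),-s*(.54425-r.x[0])+c*(-.0205-r.x[1]))
```

```text
[ 0.65875607 -0.05782783 -0.07597707] [[ 2.2 -0.6]
 [-0.7 -0.8]
 [ 5.1  0.4]
 [-0.4 -0.3]
 [-2.4  1.6]]
tail [-0.1206  0.0266]
tail [-0.1209 -0.0217]
front [-0.0401  0.0244]
front [-0.0412 -0.0192]
bar ends [-0.0171  0.0673]
bar ends [-0.1552  0.068 ]
tcp stage -0.11700906732517177 0.028528672030570884
```

View pics/c1.png

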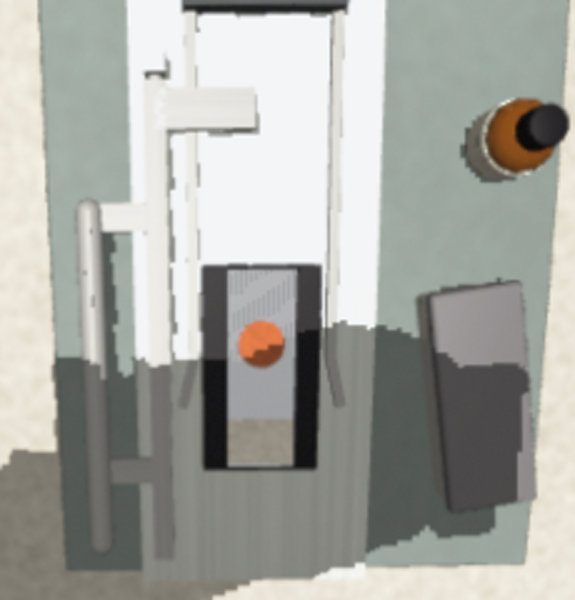

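The crop confirms it: black plate with glass slide and orange smear, front half between the rails, purple ones excluded. I'll refine the stage fit with clear edge points from the crop.

```bash
cat > fit.py <<'E'
from h import *
from scipy.optimize import least_squares
D=[(-170,85,12,66,570),(-170,-120,12,524,563),(-15,66,33,90,201),(-155,66,33,101,551),(22,5,41,255,89),(8,5,41,255,127),
(-75,25,30,196,357),(-75,-25,30,328,357),(50,25,30,197,12),(50,-25,30,332,12)]
D=np.array(D,float);S=D[:,:3]/1e3;px=np.c_[200+D[:,3]/2.5-.3,D[:,4]/2.5-.3]
def W(p,S): c,s=np.cos(p[2]),np.sin(p[2]); return np.c_[p[0]+c*S[:,0]-s*S[:,1],p[1]+s*S[:,0]+c*S[:,1],S[:,2]]
f=lambda p:np.concatenate([np.array(proj('wrist',w))-q for w,q in zip(W(p,S),px)])
r=least_squares(f,[.66,-.055,-.085],loss='soft_l1');print(r.x,np.round(f(r.x).reshape(-1,2),1).tolist())
c,s=np.cos(r.x[2]),np.sin(r.x[2])
def toS(d): d=np.array(d[:2])-r.x[:2]; return np.round([c*d[0]+s*d[1],-s*d[0]+c*d[1]],4)
def st(u,v,z): return toS(at('wrist',(200+u/2.5-.3,v/2.5-.3),z))
for u,v in [(204,467),(317,467),(203,266),(321,266)]: print('carrier',st(u,v,.035))
e=get_state();print('tcp',toS(e['eef_pos']),e['ee_rot'][2])
# desired TCP in stage
for P in [(-.137,.033),(-.0395,.033)]: print(P,W(r.x,np.array([[*P,.05]])))
E
python3 fit.py
```

```text
[ 0.65807216 -0.05564622 -0.07333435] [[-0.4, 0.6], [0.4, 1.7], [-0.4, -1.2], [0.4, 1.0], [-0.5, -0.8], [-0.6, 0.5], [1.4, 0.1], [-0.8, -0.3], [0.0, -0.2], [1.0, -0.3]]
carrier [-0.1182  0.0235]
carrier [-0.1186 -0.0219]
carrier [-0.0402  0.0234]
carrier [-0.0405 -0.0214]
tcp [-0.1162  0.028 ] -0.08199293196391921
(-0.137, 0.033) [[ 0.52385825 -0.01269712  0.05      ]]
(-0.0395, 0.033) [[ 0.62109619 -0.01984081  0.05      ]]
```

```bash
python3 -m handwheel '[{"delta_pos":[-0.34,0.13,0],"dr":[0,0,0.5]},{"delta_pos":[-0.34,0.13,-0.5],"dr":[0,0,0]},{"delta_pos":[0,0,-0.9],"dr":[0,0,0]},{"delta_pos":[0,0,-0.9],"dr":[0,0,0]},{"delta_pos":[0,0,-0.9],"dr":[0,0,0]},{"delta_pos":[0,0,-0.9],"dr":[0,0,0]},{"delta_pos":[0,0,-0.9],"dr":[0,0,0]},{"delta_pos":[0,0,-0.6],"dr":[0,0,0]},{"delta_pos":[0,0,-0.3],"dr":[0,0,0]},{"delta_pos":[0,0,0],"dr":[0,0,0]}]'
python3 - <<'E'
from h import *
s=get_state();print(s['t'],s['eef_pos'],s['ee_rot'],s['force'])
a=grab_frame('wrist');save('w2',a)
H={'stop_face':.025,'thumb_bar':.037,'clip_nose':.031,'carrier':.025}
for q in H:
    print(q,[(np.round(m['location'],1),round(m['conf'],2),np.round(at('wrist',m['location'],H[q])[:2],4)) for m in mark_of('wrist',q)[:2]])
E
```

```text
t: 4.65
eef_pos: [0.523, -0.0121, 0.0678]
ee_rot: [3.141, 0.002, -0.074]
force: [-0.2, -0.3, 1.0]
width: 0.045
gripper_force: 0.0
4.65 [ 0.5229798  -0.0120616   0.06775358] [ 3.14079003e+00  1.93026871e-03 -7.38876256e-02] [-0.21375212 -0.32293166  1.00328398]
stop_face []
thumb_bar [(array([214.8, 153.9]), 0.67, array([0.5798, 0.0143]))]
clip_nose []
carrier [(array([ 41.1, 197.8]), 0.95, array([0.5626, 0.1157])), (array([343.1, 142.8]), 0.87, array([ 0.5793, -0.0498]))]
```

View pics/w2.png

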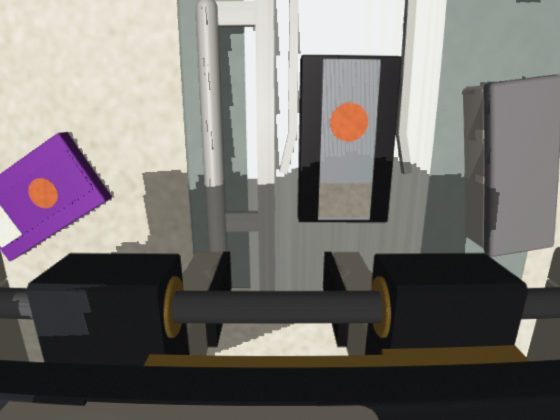

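The fingers stand behind the carrier: tail edge at row 221 (cols 299–388), bar at cols 200–225 heading under the left finger. I'll check the offsets numerically.

Run:
```python
from h import *
e=get_state()['eef_pos'];p=(.65807,-.05565,-.0733);c,s=np.cos(p[2]),np.sin(p[2])
def T(d): d=np.array(d[:2])-np.array(p[:2]); return np.round([c*d[0]+s*d[1],-s*d[0]+c*d[1]],4)
print('tcp',T(e))
for n,q,z in [('tailL',(299,221),.035),('tailR',(388,221),.035),('barL@100',(200,100),.033),('barR@100',(220,100),.033),('barL@200',(207,200),.033),('barR@200',(225,200),.033),('railL',(290,20),.03),('railR',(405,20),.03)]: print(n,T(at('wrist',q,z)))
R=lambda x,y:(p[0]+c*x-s*y,p[1]+s*x+c*y)
t=T(e)
for dy in (.0435,.0225,-.0225,-.0435):
  for dx in (.0095,-.0095): print(dy,dx,np.round(proj('wrist',(*R(t[0]+dx,t[1]+dy),e[2]-.019))))
```

```text
tcp [-0.1364  0.0339]
tailL [-0.1179  0.0227]
tailR [-0.1179 -0.0234]
barL@100 [-0.0579  0.0707]
barR@100 [-0.058   0.0611]
barL@200 [-0.1072  0.0698]
barR@200 [-0.1072  0.0606]
railL [-0.0221  0.0279]
railR [-0.0213 -0.0257]
0.0435 0.0095 [187. 249.]
0.0435 -0.0095 [190. 284.]
0.0225 0.0095 [230. 249.]
0.0225 -0.0095 [232. 285.]
-0.0225 0.0095 [324. 249.]
-0.0225 -0.0095 [323. 285.]
-0.0435 0.0095 [368. 249.]
-0.0435 -0.0095 [365. 284.]
```

```bash
python3 -m handwheel '[{"delta_pos":[0,0,-0.2],"dr":[0,0,0]},{"delta_pos":[0,0,-0.15],"dr":[0,0,0]},{"delta_pos":[0,0,-0.1],"dr":[0,0,0]},{"delta_pos":[0,0,-0.08],"dr":[0,0,0]},{"delta_pos":[0,0,-0.04],"dr":[0,0,0]},{"delta_pos":[0,0,0],"dr":[0,0,0]},{"delta_pos":[0,0,0],"dr":[0,0,0]}]'; python3 -c "
from h import *
print(np.round(get_state()['eef_pos'],4))"
```

```text
t: 5.6
eef_pos: [0.5238, -0.0121, 0.0515]
ee_rot: [3.142, 0.0, -0.074]
force: [-1.8, 0.9, 3.3]
width: 0.0447
gripper_force: 1.4
[ 0.5238 -0.0121  0.0515]
```

```bash
python3 -m handwheel '[{"delta_pos":[0,0,-0.06],"dr":[0,0,0]},{"delta_pos":[0,0,-0.03],"dr":[0,0,0]},{"delta_pos":[0,0,0],"dr":[0,0,0]},{"delta_pos":[0,0,0],"dr":[0,0,0]}]'
python3 - <<'E'
from h import *
s=get_state();print(np.round(s['eef_pos'],4),s['force'])
a=grab_frame('wrist');save('w3',a)
b=grab_frame('scene')
print([(m['location'],m['conf']) for m in mark_of('wrist','clip_nose')[:2]])
E
```

```text
t: 6.0
eef_pos: [0.5238, -0.0122, 0.0488]
ee_rot: [3.141, 0.0, -0.074]
force: [-1.9, -1.0, 4.8]
width: 0.0444
gripper_force: 1.9
[ 0.5238 -0.0122  0.0488] [-1.93267279 -0.97464305  4.76586553]
[([207.2, 158.4], 0.4)]
```

View pics/w3.png

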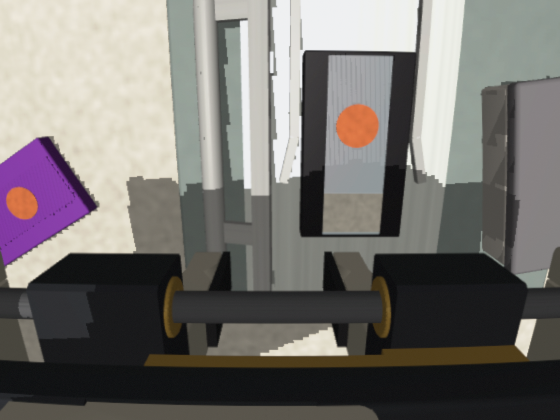

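The finger is on the bar (net about 4 N, tip at 29.8 mm, clip angle about 0.27), and the carrier tail is undisturbed at row 236. Now pushing along the slideway.

```bash
python3 -m handwheel '[{"delta_pos":[0.1,-0.0074,0],"dr":[0,0,0]},{"delta_pos":[0.1,-0.0074,0],"dr":[0,0,0]},{"delta_pos":[0.1,-0.0074,0],"dr":[0,0,0]},{"delta_pos":[0.1,-0.0074,0],"dr":[0,0,0]},{"delta_pos":[0.15,-0.011,0],"dr":[0,0,0]},{"delta_pos":[0.15,-0.011,0],"dr":[0,0,0]},{"delta_pos":[0.15,-0.011,0],"dr":[0,0,0]},{"delta_pos":[0.15,-0.011,0],"dr":[0,0,0]},{"delta_pos":[0.15,-0.011,0],"dr":[0,0,0]},{"delta_pos":[0.15,-0.011,0],"dr":[0,0,0]}]'; python3 -c "
from h import *
print(np.round(get_state()['eef_pos'],4))"
```

```text
t: 7.15
eef_pos: [0.5633, -0.015, 0.0487]
ee_rot: [3.142, 0.0, -0.074]
force: [-3.2, 0.6, 4.2]
width: 0.0447
gripper_force: 2.2
[ 0.5633 -0.015   0.0487]
```

```bash
python3 -m handwheel '[{"delta_pos":[0.15,-0.011,0],"dr":[0,0,0]},{"delta_pos":[0.15,-0.011,0],"dr":[0,0,0]},{"delta_pos":[0.15,-0.011,0],"dr":[0,0,0]},{"delta_pos":[0.15,-0.011,0],"dr":[0,0,0]},{"delta_pos":[0.15,-0.011,0],"dr":[0,0,0]},{"delta_pos":[0.15,-0.011,0],"dr":[0,0,0]},{"delta_pos":[0.15,-0.011,0],"dr":[0,0,0]},{"delta_pos":[0.15,-0.011,0],"dr":[0,0,0]},{"delta_pos":[0.15,-0.011,0],"dr":[0,0,0]},{"delta_pos":[0,0,0],"dr":[0,0,0]}]'
python3 - <<'E'
from h import *
s=get_state();print(np.round(s['eef_pos'],4),s['force'])
a=grab_frame('wrist');save('w4',a)
E
```

```text
t: 8.15
eef_pos: [0.6044, -0.018, 0.0489]
ee_rot: [-3.142, -0.001, -0.074]
force: [-1.2, 0.9, 2.8]
width: 0.0447
gripper_force: 1.9
[ 0.6044 -0.018   0.0489] [-1.19791818  0.89133301  2.80381357]
```

View pics/w4.png

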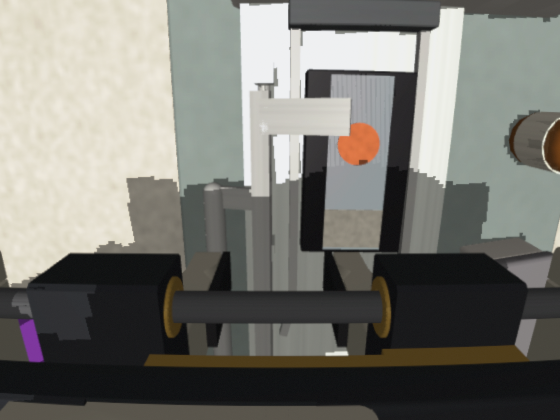

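The carrier has passed under the lifted nose, with its front edge at row 70, the stop foot at about row 30, and the tail against the right finger. About 17 mm is left.

```bash
python3 -m handwheel '[{"delta_pos":[0.1,-0.0074,0],"dr":[0,0,0]},{"delta_pos":[0.1,-0.0074,0],"dr":[0,0,0]},{"delta_pos":[0.1,-0.0074,0],"dr":[0,0,0]},{"delta_pos":[0.1,-0.0074,0],"dr":[0,0,0]},{"delta_pos":[0.05,-0.0037,0],"dr":[0,0,0]},{"delta_pos":[0,0,0],"dr":[0,0,0]},{"delta_pos":[0,0,0],"dr":[0,0,0]}]'
python3 -m handwheel '[{"delta_pos":[0.04,-0.003,0],"dr":[0,0,0]},{"delta_pos":[0,0,0],"dr":[0,0,0]}]'
python3 -m handwheel '[{"delta_pos":[0.04,-0.003,0],"dr":[0,0,0]},{"delta_pos":[0,0,0],"dr":[0,0,0]}]'
```

```text
t: 8.9
eef_pos: [0.6166, -0.0191, 0.0488]
ee_rot: [3.141, 0.0, -0.074]
force: [-4.3, 0.9, 4.9]
width: 0.0444
gripper_force: 2.7
t: 9.1
eef_pos: [0.6176, -0.0191, 0.0488]
ee_rot: [3.141, 0.001, -0.074]
force: [-4.3, 0.6, 4.4]
width: 0.0446
gripper_force: 2.8
t: 9.3
eef_pos: [0.6188, -0.0193, 0.0488]
ee_rot: [3.141, 0.001, -0.074]
force: [-4.5, 0.1, 5.7]
width: 0.0452
gripper_force: 2.9
```

```bash
for i in 1; do python3 -m handwheel '[{"delta_pos":[0.05,-0.0037,0],"dr":[0,0,0]},{"delta_pos":[0,0,0],"dr":[0,0,0]}]'
python3 -m handwheel '[{"delta_pos":[0.04,-0.003,0],"dr":[0,0,0]},{"delta_pos":[0,0,0],"dr":[0,0,0]}]'; done
```

```text
t: 9.5
eef_pos: [0.6204, -0.0194, 0.0488]
ee_rot: [3.141, 0.001, -0.074]
force: [-4.6, 1.6, 5.4]
width: 0.0444
gripper_force: 2.8
t: 9.7
eef_pos: [0.621, -0.0194, 0.0488]
ee_rot: [3.141, 0.002, -0.075]
force: [-7.1, 1.4, 6.3]
width: 0.0447
gripper_force: 4.2
```

Contact is beginning right where home is expected (0.621). One more nudge to confirm, then a look.

```bash
python3 -m handwheel '[{"delta_pos":[0.04,-0.003,0],"dr":[0,0,0]},{"delta_pos":[0,0,0],"dr":[0,0,0]}]'
python3 - <<'E'
from h import *
s=get_state();print(np.round(s['eef_pos'],4),s['force'])
a=grab_frame('wrist');save('w5',cv2.resize(a[0:300,180:460],None,fx=2,fy=2))
E
```

```text
t: 9.9
eef_pos: [0.6213, -0.0195, 0.0487]
ee_rot: [3.141, 0.003, -0.075]
force: [-9.7, 2.5, 9.1]
width: 0.0449
gripper_force: 6.2
[ 0.6213 -0.0195  0.0487] [-9.71722289  2.50610971  9.11860591]
```

View pics/w5.png

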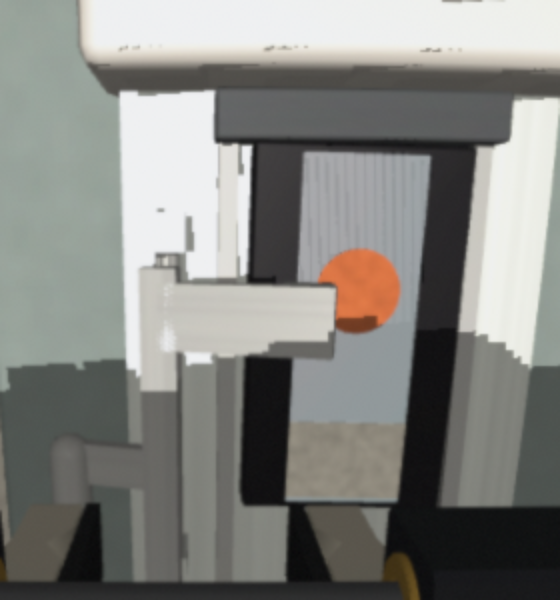

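The carrier front is flush on the stop (crop row 142) and the force is rising without motion, so it is home. I'll ease back a little, then lift straight up.

```bash
python3 -m handwheel '[{"delta_pos":[-0.05,0.0037,0],"dr":[0,0,0]},{"delta_pos":[-0.05,0.0037,0],"dr":[0,0,0]},{"delta_pos":[0,0,0],"dr":[0,0,0]},{"delta_pos":[0,0,0.15],"dr":[0,0,0]},{"delta_pos":[0,0,0.2],"dr":[0,0,0]},{"delta_pos":[0,0,0.4],"dr":[0,0,0]},{"delta_pos":[0,0,0.8],"dr":[0,0,0]},{"delta_pos":[0,0,0.9],"dr":[0,0,0]},{"delta_pos":[0,0,0.9],"dr":[0,0,0]},{"delta_pos":[0,0,0.5],"dr":[0,0,0]}]'
python3 -m handwheel '[{"delta_pos":[-0.8,0,0.3],"dr":[0,0,0]},{"delta_pos":[-0.8,0,0.3],"dr":[0,0,0]},{"delta_pos":[0,0,0],"dr":[0,0,0]},{"delta_pos":[0,0,0],"dr":[0,0,0]}]'
python3 - <<'E'
from h import *
a=grab_frame('wrist');save('w6',cv2.resize(a[0:300,150:450],None,fx=2,fy=2))
E
```

```text
t: 10.95
eef_pos: [0.6211, -0.0192, 0.1677]
ee_rot: [-3.141, -0.003, -0.074]
force: [1.0, -0.3, -0.0]
width: 0.0445
gripper_force: 0.0
t: 11.35
eef_pos: [0.5723, -0.0191, 0.1835]
ee_rot: [-3.141, -0.002, -0.074]
force: [-0.3, -0.1, 0.4]
width: 0.0445
gripper_force: 0.0
```

View pics/w6.png

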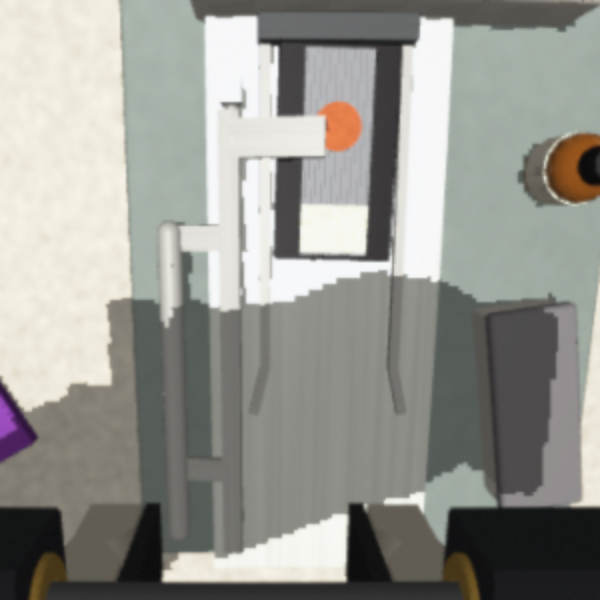

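Run:
```python
from h import *
p=(.65807,-.05565,-.0733);c,s=np.cos(p[2]),np.sin(p[2])
def T(d): d=np.array(d[:2])-np.array(p[:2]); return np.round([c*d[0]+s*d[1],-s*d[0]+c*d[1]],4)
for n,q,z in [('tailL',(275,257),.035),('tailR',(388,260),.035),('frontL',(280,43),.035),('frontR',(390,45),.035),('stopL',(259,41),.037),('stopR',(417,43),.037)]: print(n,T(at('wrist',(150+q[0]/2-.25,q[1]/2-.25),z)))
```

```text
tailL [-0.029  0.022]
tailR [-0.0301 -0.0228]
frontL [0.0493 0.0206]
frontR [ 0.0489 -0.0203]
stopL [0.0496 0.0284]
stopR [ 0.0493 -0.0299]
```

Tail at −29.5 mm and front at the stop: it is home, the clip rests on the carrier, and the robot is clear.

```bash
python3 -c "
from station import *
print(job_done())"
```

```text
the job is handed in; nothing more can be done
None
```

The carrier is fully home against the stop, the bar stayed down throughout the push, the clip was released onto the carrier, no other item was touched, and the job was handed in at about 11.4 s.

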